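# Clamp the amber cell with the sunken cam knob

## Robot

A 6-joint arm with a two-finger parallel gripper is mounted at the origin on the work surface. World frame = base frame: x ahead of the robot, y to its left, z up, the work surface at z = 0. Lengths are in mm, angles in rad, forces in N, time in s.
With the tool pointing down it reaches from about 350 to 875 mm from the base axis. Payload 4.2 kg.
Tool frame: the origin (TCP) lies between the finger pads; the fingertips stand bot.finger_overhang ahead of it and the grasp point (between the pads) lies 11 mm behind it (bot.finger_overhang is the distance from the TCP to the fingertips, in mm); z points along the fingers, y is the line along which they close (so a half turn about z gives the same grasp; the last joint's range is limited). The gripper opens to 87 mm and grips with 3 to 60 N. Pads are 19 mm wide; open, the fingers measure 117 mm over their backs; the gripper's body (75 mm by 190 mm) begins 51 mm behind the grasp point.
Start: joints at [-1.075, 0.385, 0.008, 0, -1.194, -0.259], TCP at [146.638, -607.533, 230.55] pointing down, gripper open.
Joint ranges: [-3.14, 3.14], [-1.21, 2.06], [-1.07, 1.41], [-3.16, 2.05], [-2.99, -0.16], [-3.1, 3.1]. Speed limits (rad/s): [2.79, 2.79, 3.14, 3.14, 3.14, 3.14].

## Interface

Orientations are given as a unit quaternion [x, y, z, w].
In Python, from station import bot gives the robot as it stands. The module is installed in compiled form; this text tells all that it offers.
- The arm moves only by the tool servo_tool, never from a script. Its argument "steps" is a list of rows, each a list of 2 entries, a list of its own where there are three numbers: the shift along the tool's x, y, z in cm, then the turn about the tool's z in rad. In form: [[[x, y, z], twist], ...]. A call has 1 to 12 rows; each row shifts and turns the commanded pose from where the row before left it, along the tool's axes as they then stand; what a row does not reach is not made up. A row lasts 1/10 s, in which the tool goes at most 50 mm and 8.59 degrees, less where a joint would pass 70% of its speed; a pose out of reach is approached as far as the arm can. A call with a gripper value outside its range is refused whole. "grip" is the opening, from -1 (shut) to 1 (fully open), set as the call begins (left out, the last holds). The fingers move at their own pace and stop on an object; "newtons" is the grip in N (left out, the last holds). Time passes only in rows, so rows that do not move let the fingers close. It gives the time, the measured TCP pose, the force, the opening and the grip force at its end, in the units of the state.
- bot.get_state(): the state, without advancing time (a new reading comes with each control period).
- bot.snapshot(name): name is "side" or "top"; returns the picture (480x640x3 uint8, red, green, blue); there is no depth.
- bot.camera_params(name): a dict with "camera_matrix" (3x3 intrinsics, pixels), "k1" (the pictures are not rectified: a ray, as slopes to the right and down, at radius r is drawn at 1 + k1 r^2 times it, then the intrinsics apply), "pose" (4x4, takes a point from camera to world coordinates). Camera axes: x right, y down, z forward; pixel columns grow to the right and rows downward; lengths in mm; the calibration is good to about 2 mm. A picture is of the moment at which its call begins. camera_params takes no time and is no camera call.
- bot.finish_job(): hands the job in; it is judged then, once.
The state is a dict: "t": time; "q": joint angles; "qvel": joint speeds; "effort": joint torques, N m; "ee_pos": TCP position; "tool_rot": TCP orientation; "force": force on the tool from outside, world axes, zero at the start; "wrist_torque": the same for the moment, N m; "opening": finger opening in mm; "grip_force": force on a finger pad.
Only numpy, scipy, OpenCV 4.12 (cv2) and the standard library are available. Lean on these libraries where they do the work, as an engineer would, in place of code of your own. Each camera call takes 0.05 s, during which the arm holds its last target. There are 200 camera calls.

## Task

Stand the tall amber glass cell upright on the floor of the clamping station's pocket, between the V-block and the housing, and let go of it. Then turn the black knob sunk in the station's well clockwise until its cam has pushed the cell home into the V-block and holds it snugly, without overtightening, because the glass cracks. Do not lean on its housing with the fingers, leave the cell clamped and let go of the knob, and leave the other things where they are.

Things in the scene. Friction and masses are not known exactly. Their poses are not given: they have to be found in the camera images.
- cell: The task's cell: tall amber glass cylinder, 40 mm diameter, 92 mm tall in all, about 0.22 kg; its foot is chamfered to 32 mm over the lowest 5 mm. Its top 24 mm is a round metal screw cap, 30 mm diameter: grasp there, from above. Origin at the centre of its underside, z up. It starts standing on the bench. The glass cracks if the cam presses on it with more than 25 N.
- station: Clamping station, fixed. Origin at bench level on the knob's axis, z up. A dark base plate 8 mm thick, own x -80..80, own y -154..91 mm, carries the white housing and, on its -y side, the pocket and the V-block.
- housing: White painted housing on the station, fixed, same origin and axes: own x -70..70, own y -43..90 mm, flat top 75 mm above the bench, the well of the knob sunk in it. Fingers pressing on it (rim, wall or floor of the well) with more than 20 N is too much.
- well (a point): Centre of the well's mouth, on the knob's axis, level with the housing's top, 75 mm above the bench. The well is round, 76 mm across and 39 mm deep (floor 36 mm above the bench). Fingers must be opened to only some 32 mm before they go in; wide open they strike the rim.
- pocket (a point): Centre of the pocket's floor, 8 mm above the bench, at own y -65 mm of the station (axes alike). A cell set down here clears the housing's face by 2 mm and is 2 to 9 mm short of home in the aluminium V-block across from it (90 degree V, open to own +y, top 65 mm above the bench; grasp the cell along own x). The V-block's setting is not measured: home is own y -67 to -74 mm.
- knob: Black knob with its shaft and cam, one turning part. Origin at bench level on the axis, z up. The grip is an upright bar, 30 mm long along own x, 12 mm thick along own y, 41 to 63 mm above the bench (top 12 mm below the well's rim), on a disc of 34 mm. Pinch it across own y. Clockwise seen from above tightens. It needs 0.3 to 1.7 rad, stays where it is left; its own angle does not tell the cam's.
- cam (a point): Middle of the slot in the housing's -y face, 18 mm above the bench, where the cam, a ring on the knob's eccentric, comes out as the knob turns; it starts inside. The knob runs with 0.4 N m friction, slides the cell home, then loads the stiffly sprung V-block (18 N per mm, over some 0.1 rad): 0.1 N m more is 5 N on the cell, 0.25 about 15 N (good), 0.4 too much. Snug is 5 to 25 N.
- short_cell: Bystander: short amber glass cell with the same 40 mm body and 30 mm metal cap as the task's cell but only 55 mm tall; origin under its centre. Leave alone.
- wrench: Bystander: steel wrench lying flat near the robot; origin under its middle. Leave alone.
- flange: Bystander: flat steel ring, 90 mm outside, 16 mm high; origin under its centre. Leave alone.
- beaker: Bystander: open steel cup, 72 mm across, 85 mm tall; origin under its centre. Leave alone.
- jar: Bystander: white plastic jar, 60 mm across, 85 mm tall; origin under its centre. Leave alone.
- plug: Bystander: steel plug, 44 mm disc with a 22 mm stem, 45 mm tall; origin under its centre. Leave alone.
Mind the look-alikes: they are no part of the job. Leave any blue or pink look-alike of the cell alone.

How it is judged:
By the outcome, as a careful person would: the job done as asked, in the order asked, and still so for the second after the job is handed in, with the robot touching nothing.
It also fails if it takes over 69 s, if anything falls off the work surface, if the arm or the gripper's body presses on something with over 40 N, if the wrist force passes 120 N, or if a joint passes its speed limit or range.

## Working session

There is one attempt and no reset: what is moved stays moved. The work goes in short steps, Python scripts to look and compute and a tool call to move; the robot and the scene stay as the last step left them, time stands still between calls to the robot, and variables do not carry over. Pictures are saved under pics/ and viewed, at most 10 in all, crops included, and the job is handed in when it is done.

Besides the shell and the picture viewer there is one more tool, called by a JSON object that holds its "fn" and its "kwargs". servo_tool: Moves the arm, as the interface text tells. Its arguments: {"type":"object","properties":{"steps":{"type":"array","items":{"type":"array"}},"grip":{"type":"number"},"newtons":{"type":"number"}},"required":["steps"]}

```bash
mkdir -p pics; python3 - <<'E'
from station import bot
import cv2
for n in("side","top"):
    cv2.imwrite(f"pics/{n}0.png",bot.snapshot(n)[:,:,::-1]); p=bot.camera_params(n); print(n,p)
s=bot.get_state(); print(s, bot.finger_overhang)
E
```

```text
side {'camera_matrix': array([[501.06018197,   0.        , 319.7366604 ],
       [  0.        , 501.06018197, 236.59053025],
       [  0.        ,   0.        ,   1.        ]]), 'k1': -0.13874441736477078, 'pose': array([[ 9.73266918e-01, -1.64744546e-01,  1.60033559e-01,
         4.17752738e+02],
       [-2.29573468e-01, -6.76883470e-01,  6.99374572e-01,
        -5.12078225e+02],
       [-6.89407587e-03, -7.17417593e-01, -6.96609265e-01,
         6.79578361e+02],
       [ 0.00000000e+00,  0.00000000e+00,  0.00000000e+00,
         1.00000000e+00]])}
top {'camera_matrix': array([[596.17083625,   0.        , 322.61311764],
       [  0.        , 596.17083625, 239.59451568],
       [  0.        ,   0.        ,   1.        ]]), 'k1': -0.1306709208684901, 'pose': array([[ 2.68555752e-02, -9.92542080e-01,  1.18907520e-01,
         4.19278708e+02],
       [-9.99517468e-01, -2.48044059e-02,  1.86968821e-02,
         7.57182002e+01],
       [-1.56080119e-02, -1.19352259e-01, -9.92729282e-01,
         1.40094203e+03],
       [ 0.00000000e+00,  0.00000000e+00,  0.00000000e+00,
         1.00000000e+00]])}
{'t': 0.1, 'q': array([-1.07539267e+00,  3.85493640e-01,  6.75015872e-03, -4.03476202e-04,
       -1.19400993e+00, -2.58548378e-01]), 'qvel': array([ 0.00173151, -0.00289607,  0.00300331,  0.00102948, -0.00022624,
        0.00086565]), 'effort': array([-6.24306358e-05, -3.91689742e+01,  1.87936145e+01,  4.23193976e+00,
        1.34486990e-02, -7.62966829e-05]), 'ee_pos': array([ 146.50635483, -607.04442832,  229.56039144]), 'tool_rot': array([-1.18077057e-01,  9.93003935e-01,  9.78858525e-04, -1.85865381e-04]), 'force': array([ 0.90711512, -0.41823999, -0.43432028]), 'wrist_torque': array([-0.0087127 , -0.08124538, -0.00230967]), 'grip_force': 0.0, 'opening': 86.86374733479948} 8.0
```

View pics/top0.png

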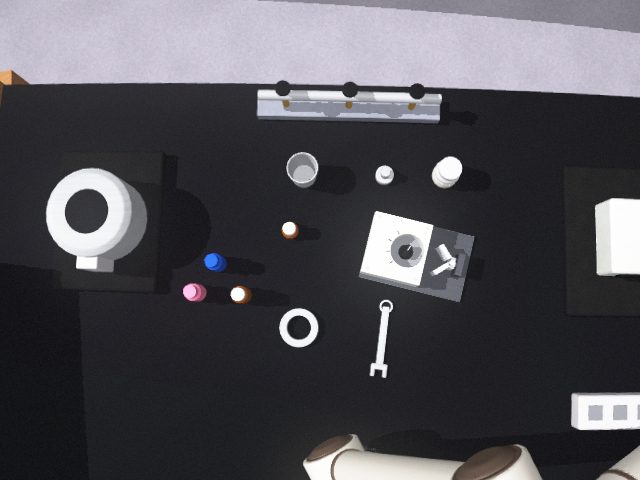

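View pics/side0.png

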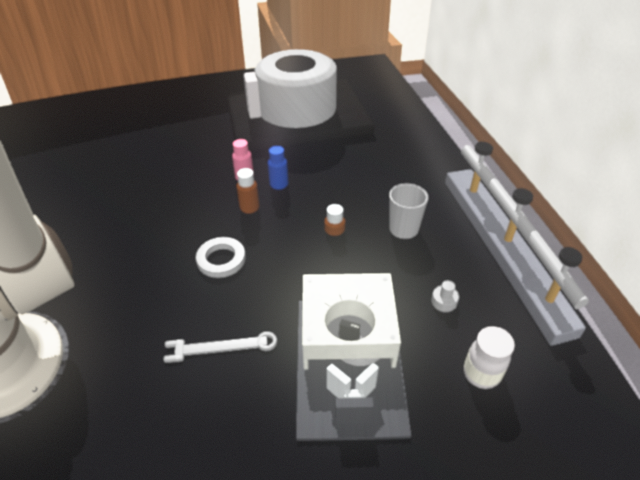

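The look-alikes, as top-view pixel / side-view pixel:
- Amber at (240,295) / (248,190): tall.
- Amber at (290,230) / (335,220): short.
- Blue at (215,262) / (277,168).
- Pink at (195,292) / (242,160).

I choose the tall amber cell at (240,295). The station is at about (415,255) in the top view, with the pocket on its right. Next is a close crop to check.

```bash
cat > h.py <<'E'
from station import bot
import cv2, numpy as np
def ray(n,uv):
    p=bot.camera_params(n);K=p["camera_matrix"];T=p["pose"]
    d=np.array([p["k1"],0,0,0.]) 
    x=cv2.undistortPoints(np.array([[uv]],float),K,d)[0,0]
    return T[:3,3],T[:3,:3]@np.array([x[0],x[1],1])
def at(n,uv,z):
    o,r=ray(n,uv); return (o+r*(z-o[2])/r[2])
def proj(n,P):
    p=bot.camera_params(n);K=p["camera_matrix"];T=np.linalg.inv(p["pose"])
    r,_=cv2.Rodrigues(T[:3,:3]); return cv2.projectPoints(np.array(P,float).reshape(-1,1,3),r,T[:3,3],K,np.array([p["k1"],0,0,0.]))[0][:,0]
def crop(im,x,y,w,h,s): return cv2.resize(im[y:y+h,x:x+w],None,fx=s,fy=s,interpolation=cv2.INTER_CUBIC)
E
python3 - <<'E'
from h import *
t=cv2.imread("pics/top0.png");s=cv2.imread("pics/side0.png")
a=crop(t,355,205,125,100,3.2); b=crop(t,180,225,125,100,3.2)
c=crop(s,290,260,125,185,3.2)[:560]; d=crop(s,220,135,125,100,3.2)
out=np.zeros((600,800,3),np.uint8)
out[:320,:400]=a; 
out[:320,400:800]=b
out[320:600,:400]=cv2.resize(s[260:400,270:470],None,fx=2,fy=2,interpolation=cv2.INTER_CUBIC)
out[320:600,400:]=d[:280]
cv2.imwrite("pics/c1.png",out)
E
```

```text
(no output)
```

View pics/c1.png

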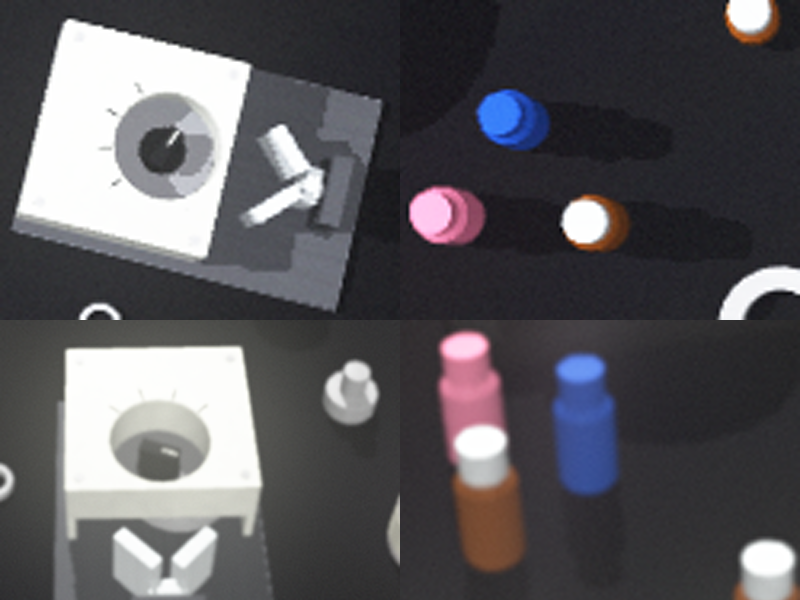

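The close crop confirms the choice: the tall amber cell has its cap centre at top (238.1,294.4) and side (245.3,172.8). The short one sits apart. Next I fit the poses and stretch the contrast on the knob.

```bash
python3 - <<'E'
from h import *
from scipy.optimize import least_squares
A=lambda u,v:(355+u/3.2-.35,205+v/3.2-.35)
S=lambda u,v:(270+u/2-.25,260+(v-320)/2-.25)
obs=[("top",A(68,19),(70,90,75)),("top",A(250,65),(70,-43,75)),("top",A(208,258),(-70,-43,75)),("top",A(15,214),(-70,90,75)),
("top",A(382,100),(80,-154,8)),("top",A(336,310),(-80,-154,8)),
("side",S(66,348),(-70,90,75)),("side",S(243,347),(70,90,75)),("side",S(261,487),(70,-43,75)),("side",S(67,491),(-70,-43,75)),
("side",(409,435),(80,-154,8)),("side",(297,437),(-80,-154,8))]
def W(p,P):
    c,s=np.cos(p[2]),np.sin(p[2]); return np.array([p[0]+c*P[0]-s*P[1],p[1]+s*P[0]+c*P[1],P[2]])
def f(p,cams=("top","side")): return np.concatenate([proj(n,W(p,P))[0]-uv for n,uv,P in obs if n in cams])
for cams in (("top","side"),("top",),("side",)):
    r=least_squares(f,[400,-50,-.2],args=(cams,)); print(cams,r.x.round(3)); 
    print(r.fun.reshape(-1,2).round(1).tolist())
print("cell",at("top",(238.1-.3,294.4-.3),92),at("side",(245.3-.3,172.8-.3),92))
t=cv2.imread("pics/top0.png");s=cv2.imread("pics/side0.png")
a=crop(t,390,235,32,32,12); b=crop(s,322,298,56,48,7)
out=np.zeros((400,800,3),np.uint8); out[:384,:384]=np.clip(a*3.,0,255); out[:336,400:792]=np.clip(b*2.5,0,255)
cv2.imwrite("pics/c2.png",out)
E
```

```text
('top', 'side') [ 5.5955e+02 -8.7600e+01 -2.2100e-01]
[[-1.1, -0.3], [-0.6, -0.4], [-1.6, -0.3], [0.7, -1.1], [-0.3, 0.0], [-0.7, 0.3], [0.7, 0.9], [-1.0, 0.2], [-0.1, -0.4], [-0.9, -0.8], [1.9, 1.1], [-1.3, 1.5]]
('top',) [ 5.58714e+02 -8.89460e+01 -2.16000e-01]
[[-0.7, 0.2], [-0.2, -0.2], [-0.8, 0.0], [1.4, -0.4], [0.2, 0.0], [0.1, 0.4]]
('side',) [ 5.60025e+02 -8.68350e+01 -2.24000e-01]
[[1.0, 0.4], [-0.7, -0.1], [0.0, -0.8], [-0.8, -1.4], [1.8, 0.7], [-1.3, 0.8]]
cell [450.62872115 283.73711719  92.        ] [452.0939481  287.37123929  92.        ]
```

View pics/c2.png

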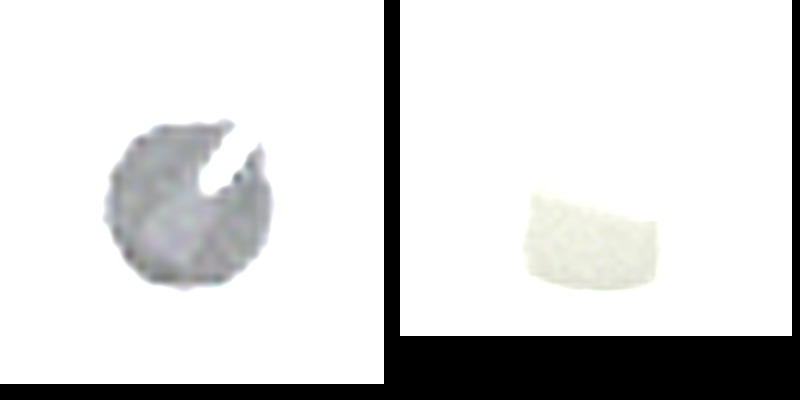

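The knob's light mark runs along about -0.64 rad in world yaw; I'll check it more closely later. First, twist to the station's yaw and travel to the cell.

{"fn": "servo_tool", "kwargs": {"steps": [[[0,0,0],-0.14],[[0,0,0],-0.14],[[0,0,0],-0.14],[[0,0,0],-0.14],[[0,0,0],-0.14],[[0,0,0],-0.14],[[0,0,0],-0.14],[[0,0,0],-0.133]], "grip": 1, "newtons": 25}}

```text
t: 0.9
ee_pos: [146.5, -607.2, 229.9]
tool_rot: [-0.627, 0.779, 0.001, 0.0]
force: [0.2, -0.3, -0.5]
opening: 87.1
grip_force: 0.0
```

```bash
cat >> h.py <<'E'
from scipy.spatial.transform import Rotation as R
def d(*pts):
    s=bot.get_state(); p=s["ee_pos"]; M=R.from_quat(s["tool_rot"]).as_matrix()
    print("t",round(s["t"],2),"pos",p.round(1),"yaw",round(np.arctan2(M[1,1],M[0,1]),4),"tz",M[:,2].round(4),"F",s["force"].round(1),"op",round(s["opening"],1),"gf",round(s["grip_force"],1))
    for q in pts: q=np.array(q,float); print(q.round(1),"tool d cm",(M.T@(q-p)/10).round(2)); p=q
E
python3 -c "
from h import *
d((400,-350,230),(451.3,285.5,230))"
```

```text
t 0.9 pos [ 146.5 -607.2  229.9] yaw 2.9261 tz [-4.0e-04  1.3e-03 -1.0e+00] F [ 0.2 -0.3 -0.5] op 87.1 gf 0.0
[ 400. -350.  230.] tool d cm [-3.054e+01 -1.926e+01  1.000e-02]
[451.3 285.5 230. ] tool d cm [-63.18   8.58   0.08]
```

{"fn": "servo_tool", "kwargs": {"steps": [[[-3.8,-2.4,0],0],[[-3.8,-2.4,0],0],[[-3.8,-2.4,0],0],[[-3.8,-2.4,0],0],[[-3.8,-2.4,0],0],[[-3.8,-2.4,0],0],[[-3.8,-2.4,0],0],[[-3.9,-2.4,0],0],[[-4.5,0.6,0],0],[[-4.5,0.6,0],0],[[-4.5,0.6,0],0]]}}

```text
t: 2.0
ee_pos: [412.7, -214.5, 230.0]
tool_rot: [-0.625, 0.781, 0.0, -0.0]
force: [0.6, 0.3, 0.1]
opening: 87.4
grip_force: 0.0
```

{"fn": "servo_tool", "kwargs": {"steps": [[[-4.5,0.6,0],0],[[-4.5,0.6,0],0],[[-4.5,0.6,0],0],[[-4.5,0.6,0],0],[[-4.5,0.6,0],0],[[-4.5,0.6,0],0],[[-4.5,0.6,0],0],[[-4.5,0.6,0],0],[[-4.5,0.6,0],0],[[-4.5,0.7,0],0],[[-3,0.4,0],0],[[0,0,0],0]]}}

```text
t: 3.2
ee_pos: [454.7, 269.5, 229.6]
tool_rot: [-0.626, 0.78, 0.0, -0.0]
force: [0.1, -0.1, -0.7]
opening: 87.2
grip_force: 0.0
```

```bash
python3 -c "
from h import *
d((451.3,285.5,120),(451.3,285.5,79))"
```

```text
t 3.2 pos [454.7 269.5 229.6] yaw 2.9243 tz [-4.e-04 -3.e-04 -1.e+00] F [ 0.1 -0.1 -0.7] op 87.2 gf 0.0
[451.3 285.5 120. ] tool d cm [-1.5   0.68 10.96]
[451.3 285.5  79. ] tool d cm [-0.  -0.   4.1]
```

{"fn": "servo_tool", "kwargs": {"steps": [[[-0.5,0.2,3.3],0],[[-0.5,0.2,3.6],0],[[-0.5,0.28,3.0],0],[[0,0,0],0]]}}

```text
t: 3.6
ee_pos: [448.7, 279.7, 127.4]
tool_rot: [-0.624, 0.781, -0.0, -0.005]
force: [-1.1, -0.4, 0.4]
opening: 87.2
grip_force: 0.0
```

```bash
python3 - <<'E'
from h import *
t=bot.snapshot("top")[:,:,::-1];s=bot.snapshot("side")[:,:,::-1]
d((451.3,285.5,79))
out=np.hstack([crop(t,190,245,100,100,4),crop(s,195,110,100,100,4)])
cv2.imwrite("pics/g1.png",out)
p=bot.get_state()["ee_pos"]; print(proj("top",[p]),proj("side",[p]))
E
```

```text
t 3.7 pos [451.6 281.8 131.9] yaw 2.9208 tz [-1.e-04 -1.e-03 -1.e+00] F [ 0.5 -0.   1.6] op 86.8 gf 0.0
[451.3 285.5  79. ] tool d cm [-0.36  0.11  5.29]
[[235.77899507 293.14380858]] [[242.85247369 157.33547532]]
```

View pics/g1.png

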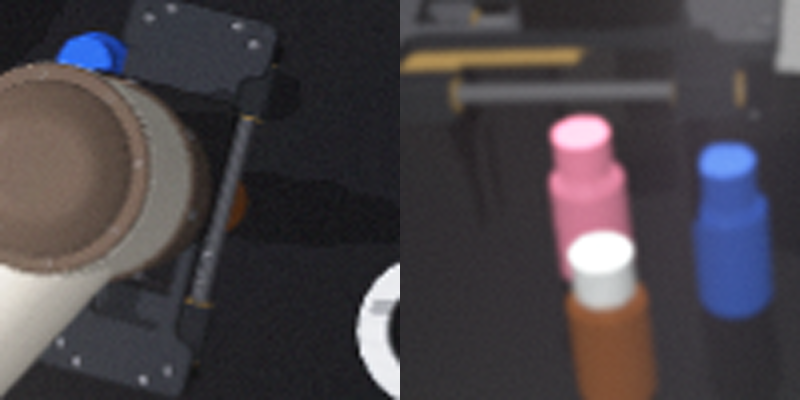

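The side view shows the cap at (600,250) in the crop, lined up below the TCP's projection at (592,189). The dark fingers straddle it, so I descend.

{"fn": "servo_tool", "kwargs": {"steps": [[[-0.36,0.1,1.5],0],[[0,0,1.5],0],[[0,0,1.5],0],[[0,0,0.8],0],[[0,0,0],0],[[0,0,0],0]]}}

```text
t: 4.3
ee_pos: [451.9, 286.5, 79.9]
tool_rot: [-0.625, 0.781, 0.0, 0.001]
force: [-0.1, 0.9, 0.1]
opening: 87.0
grip_force: 0.0
```

```bash
python3 -c "
from h import *
d((451.3,285.5,79))"
```

```text
t 4.3 pos [451.9 286.5  79.9] yaw 2.9208 tz [ 0.0018  0.0015 -1.    ] F [-0.1  0.9  0.1] op 87.0 gf 0.0
[451.3 285.5  79. ] tool d cm [0.11 0.04 0.09]
```

{"fn": "servo_tool", "kwargs": {"steps": [[[0,0,0],0],[[0,0,0],0],[[0,0,0],0],[[0,0,0],0],[[0,0,0],0],[[0,0,0],0],[[0,0,0],0],[[0,0,0],0]], "grip": -1, "newtons": 25}}

```text
t: 5.1
ee_pos: [451.1, 286.0, 78.5]
tool_rot: [-0.625, 0.781, -0.0, -0.0]
force: [-0.4, -0.1, 0.1]
opening: 31.0
grip_force: 0.0
```

{"fn": "servo_tool", "kwargs": {"steps": [[[0,0,-0.5],0],[[0,0,-1.5],0],[[0,0,-2.5],0],[[0,0,-2.5],0],[[0,0,-2.5],0],[[0,0,-2.5],0],[[0,0,-1.0],0],[[0,0,0],0],[[0,0,0],0]]}}

```text
t: 6.0
ee_pos: [450.3, 285.5, 207.2]
tool_rot: [-0.625, 0.781, 0.0, -0.001]
force: [0.7, 0.1, -3.5]
opening: 29.8
grip_force: 25.0
```

```bash
cat >> h.py <<'E'
ST=(559.5,-87.6,-0.221)
def own(x,y,z):
    c,s=np.cos(ST[2]),np.sin(ST[2]); return (ST[0]+c*x-s*y,ST[1]+s*x+c*y,z)
E
python3 -c "
from h import *
d(own(0,-65,209.9),own(0,-65,140))"
```

```text
t 6.0 pos [450.3 285.5 207.2] yaw 2.9201 tz [-0.0023 -0.0013 -1.    ] F [ 0.7  0.1 -3.5] op 29.8 gf 25.0
[ 545.3 -151.   209.9] tool d cm [ 40.5  -18.85  -0.24]
[ 545.3 -151.   140. ] tool d cm [-0.01 -0.01  6.99]
```

{"fn": "servo_tool", "kwargs": {"steps": [[[2,-0.9,0],0],[[4,-1.85,0],0],[[4,-1.85,0],0],[[4,-1.85,0],0],[[4,-1.85,0],0],[[4,-1.85,0],0],[[4,-1.85,0],0],[[4,-1.85,0],0],[[4,-1.85,0],0],[[3.5,-1.7,0],0],[[2,-0.9,1],0],[[1,-0.55,2],0]]}}

```text
t: 7.2
ee_pos: [546.5, -152.7, 177.4]
tool_rot: [-0.624, 0.782, -0.0, -0.0]
force: [-1.0, 0.6, -3.0]
opening: 29.4
grip_force: 25.1
```

{"fn": "servo_tool", "kwargs": {"steps": [[[0,0,1.0],0],[[0,0,0],0],[[0,0,0],0]]}}

```text
t: 7.5
ee_pos: [546.1, -149.9, 168.1]
tool_rot: [-0.625, 0.78, 0.0, -0.001]
force: [0.4, 0.2, -1.0]
opening: 29.4
grip_force: 25.1
```

```bash
python3 - <<'E'
from h import *
t=bot.snapshot("top")[:,:,::-1];s=bot.snapshot("side")[:,:,::-1]
d(own(0,-65,160))
cv2.imwrite("pics/t2.png",t);cv2.imwrite("pics/s2.png",s)
out=np.hstack([crop(t,370,190,100,130,4),crop(s,295,240,100,130,4)])
cv2.imwrite("pics/g2.png",out)
E
```

```text
t 7.6 pos [ 546.7 -149.8  169.3] yaw 2.9219 tz [ 1.4e-03 -2.0e-04 -1.0e+00] F [ 0.4 -0.6 -2.8] op 29.6 gf 25.1
[ 545.3 -151.   160. ] tool d cm [0.15 0.12 0.93]
```

View pics/g2.png

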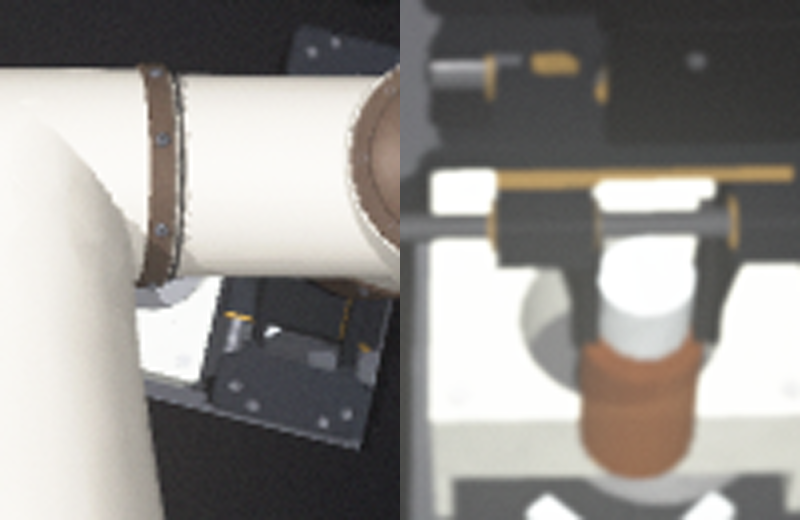

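```bash
python3 - <<'E'
from h import *
from scipy.optimize import least_squares
p=np.array([546.7,-149.8,169.3])
a=np.linspace(0,2*np.pi,73)
def ring(c,r,z): return proj("side",np.c_[c[0]+r*np.cos(a),c[1]+r*np.sin(a),np.full(73,z)])
C=lambda u,v:np.array([295+(u-400)/4-.375,240+v/4-.375])
def feats(q):
    zb=q[2]
    foot=ring(q,16,zb);body=ring(q,20,zb+5);top=ring(q,15,zb+68)
    return np.array([foot[:,1].max(),body[:,0].min(),body[:,0].max(),top[:,1].max(),top[:,0].min(),top[:,0].max()])
o=np.array([C(0,478)[1],C(580,0)[0],C(694,0)[0],C(0,362)[1],C(599,0)[0],C(691,0)[0]])
print(o, feats([p[0],p[1],p[2]-79]))
for zb in (88,90,92):
    r=least_squares(lambda q:feats([q[0],q[1],zb])-o,[546,-150]); print(zb,r.x.round(1),r.fun.round(1))
    c,s=np.cos(-.224),np.sin(-.224); dx,dy=r.x-[560.0,-86.8]; print(" own(side cam)",round(c*dx+s*dy,1),round(-s*dx+c*dy,1))
c,s=np.cos(-.221),np.sin(-.221); dx,dy=p[:2]-[559.5,-87.6]; print("tcp own",c*dx+s*dy,-s*dx+c*dy)
E
```

```text
[359.125 339.625 368.125 330.125 344.375 367.375] [360.09501137 338.98362773 368.1838572  330.41558043 343.94364104
 367.42234508]
88 [ 547.8 -147.5] [ 0.3 -0.3  0.2 -0.3 -0.1  0.2]
 own(side cam) 1.6 -61.9
90 [ 547.3 -148.7] [ 0.3 -0.4  0.3 -0.3 -0.2  0.3]
 own(side cam) 1.4 -63.2
92 [ 546.9 -150. ] [ 0.4 -0.4  0.3 -0.4 -0.2  0.3]
 own(side cam) 1.3 -64.5
tcp own 1.1458888129422515 -63.49304638169738
```

The cell is held upright in the side view, with its foot at (638,478) in the crop. It agrees with the TCP to about 1 mm. Next I shift to own (0,-65) and lower gently.

{"fn": "servo_tool", "kwargs": {"steps": [[[0.17,0.13,0.5],0],[[0,0,0.8],0],[[0,0,0.8],0],[[0,0,0.6],0],[[0,0,0.6],0],[[0,0,0.6],0],[[0,0,0.6],0],[[0,0,0],0]]}}

```text
t: 8.4
ee_pos: [544.0, -151.7, 122.4]
tool_rot: [-0.625, 0.781, 0.001, -0.001]
force: [0.3, 0.0, -2.7]
opening: 29.3
grip_force: 25.1
```

```bash
python3 -c "
from h import *
d(own(0,-65,87))"
```

```text
t 8.4 pos [ 544.  -151.7  122.4] yaw 2.9204 tz [-2.2e-03  2.0e-04 -1.0e+00] F [ 0.3  0.  -2.7] op 29.3 gf 25.1
[ 545.3 -151.    87. ] tool d cm [-0.1  -0.12  3.54]
```

{"fn": "servo_tool", "kwargs": {"steps": [[[-0.1,0,0],0],[[-0.1,0,0],0],[[-0.1,0,0],0],[[0,0,0],0]]}}

```text
t: 8.8
ee_pos: [545.5, -149.2, 124.1]
tool_rot: [-0.625, 0.781, -0.001, 0.0]
force: [-0.0, -2.2, -1.7]
opening: 29.7
grip_force: 25.1
```

```bash
python3 -c "
from h import *
d(own(0,-65,87))"
```

```text
t 8.8 pos [ 545.5 -149.2  124.1] yaw 2.921 tz [ 7.e-04 -7.e-04 -1.e+00] F [-0.  -2.2 -1.7] op 29.7 gf 25.1
[ 545.3 -151.    87. ] tool d cm [ 0.19 -0.01  3.71]
```

There is light contact with the housing face (Fy -2.2 N). I back off 2 mm and lower.

{"fn": "servo_tool", "kwargs": {"steps": [[[0.2,0,0],0],[[0,0,0.7],0],[[0,0,0.7],0],[[0,0,0.7],0],[[0,0,0.7],0],[[0,0,0.4],0],[[0,0,0],0],[[0,0,0],0]]}}

```text
t: 9.6
ee_pos: [545.0, -150.8, 91.5]
tool_rot: [-0.625, 0.781, -0.0, -0.0]
force: [0.5, 0.6, -3.1]
opening: 29.5
grip_force: 25.1
```

{"fn": "servo_tool", "kwargs": {"steps": [[[0,0,0.1],0],[[0,0,0.1],0],[[0,0,0],0]]}}

```text
t: 9.9
ee_pos: [544.8, -150.8, 89.6]
tool_rot: [-0.625, 0.781, -0.0, 0.0]
force: [-0.3, 0.1, -3.3]
opening: 29.5
grip_force: 25.1
```

```bash
python3 -c "
from h import *
d(own(0,-65,87))"
```

```text
t 9.9 pos [ 544.8 -150.8   89.6] yaw 2.9205 tz [ 1.e-04  1.e-04 -1.e+00] F [-0.3  0.1 -3.3] op 29.5 gf 25.1
[ 545.3 -151.    87. ] tool d cm [ 0.01 -0.05  0.26]
```

{"fn": "servo_tool", "kwargs": {"steps": [[[0,0,0.1],0],[[0,0,0.1],0],[[0,0,0],0]]}}

```text
t: 10.2
ee_pos: [544.7, -150.8, 87.4]
tool_rot: [-0.625, 0.781, 0.0, -0.0]
force: [0.7, 0.9, -3.0]
opening: 29.5
grip_force: 25.1
```

{"fn": "servo_tool", "kwargs": {"steps": [[[0,0,0.06],0],[[0,0,0.06],0],[[0,0,0],0]]}}

```text
t: 10.5
ee_pos: [544.9, -150.8, 86.6]
tool_rot: [-0.625, 0.781, -0.0, 0.0]
force: [0.2, 0.7, -1.7]
opening: 29.7
grip_force: 25.1
```

{"fn": "servo_tool", "kwargs": {"steps": [[[0,0,0.05],0],[[0,0,0.05],0],[[0,0,0],0]]}}

```text
t: 10.8
ee_pos: [545.1, -150.9, 86.5]
tool_rot: [-0.625, 0.781, -0.0, 0.0]
force: [-2.5, 0.8, 5.6]
opening: 29.1
grip_force: 25.2
```

{"fn": "servo_tool", "kwargs": {"steps": [[[0,0,0],0],[[0,0,0],0],[[0,0,0],0],[[0,0,0],0],[[0,0,0],0]], "grip": 0.3}}

```text
t: 11.3
ee_pos: [544.9, -150.8, 85.2]
tool_rot: [-0.625, 0.781, 0.0, -0.0]
force: [-1.0, 0.0, 0.6]
opening: 55.2
grip_force: 0.0
```

{"fn": "servo_tool", "kwargs": {"steps": [[[0,0,-1],0],[[0,0,-3],0],[[0,0,-3],0],[[0,0,-3],0],[[-2,0,-1],0],[[-4,-1,0],0],[[-4,-3,0],0],[[-4,-4,0],0],[[-4,-4,0],0],[[-4,-4,0],0],[[0,0,0],0]]}}

```text
t: 12.4
ee_pos: [736.1, 21.8, 192.2]
tool_rot: [-0.626, 0.78, 0.0, -0.0]
force: [-1.7, -0.3, -1.7]
opening: 56.3
grip_force: 0.0
```

```bash
python3 - <<'E'
from h import *
t=bot.snapshot("top")[:,:,::-1];s=bot.snapshot("side")[:,:,::-1]
d(own(0,0,160))
cv2.imwrite("pics/t3.png",t);cv2.imwrite("pics/s3.png",s)
print(proj("top",[own(0,0,63)]),proj("side",[own(0,0,63)]))
a=crop(t,380,230,40,40,10);b=crop(s,315,285,66,66,6)[:400,:400]
g=lambda x:(255*(np.clip(x,0,255)/255.)**.5).astype(np.uint8)
out=np.hstack([g(a),g(cv2.resize(b,(400,400)))])
out=np.vstack([out,np.zeros((200,800,3),np.uint8)]); 
out[400:,:400]=cv2.resize(t[215:300,360:480],(400,283))[:200] if 0 else cv2.resize(t[225:285,360:480],(400,200)); out[400:,400:]=cv2.resize(s[310:410,270:470],(400,200))
cv2.imwrite("pics/k.png",out)
E
```

```text
t 12.5 pos [732.7  19.  194. ] yaw 2.9216 tz [-2.1e-03 -4.0e-04 -1.0e+00] F [-0.1 -0.1  0.1] op 57.1 gf 0.0
[559.5 -87.6 160. ] tool d cm [14.18 14.57  3.44]
[[405.87326765 250.47881348]] [[349.53377587 324.24477831]]
```

View pics/k.png

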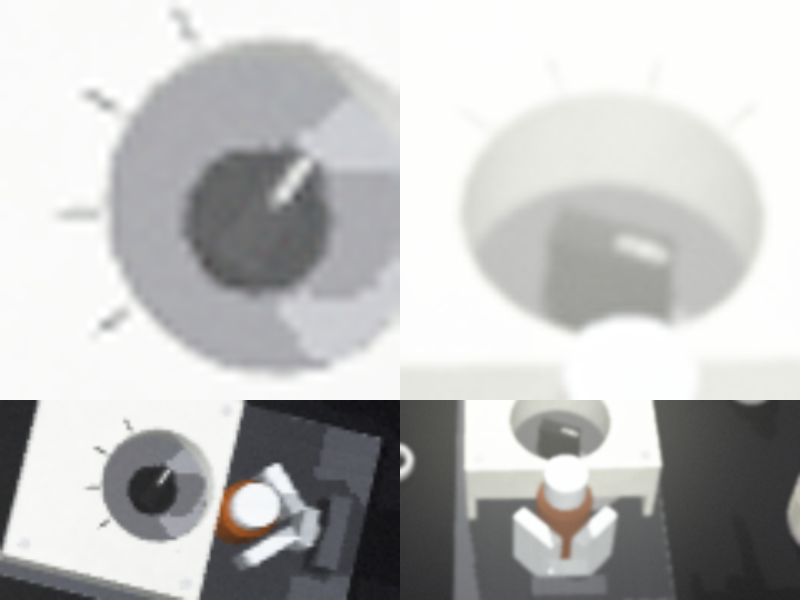

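The cell stands in the pocket, with its cap at (250,505) in the lower-left panel. The knob's mark runs (278,205)→(312,162) in the top crop and (615,238)→(665,258) in the side crop.

```bash
python3 - <<'E'
from h import *
T=lambda u,v:at("top",(380+u/10-.45,230+v/10-.45),63)
S=lambda u,v:at("side",(315+(u-400)/6.06-.4,285+v/6.06-.4),63)
for n,a,b in (("top mark",T(278,205),T(312,162)),("side mark",S(617,239),S(665,255)),("side bar back edge",S(562,207),S(672,240))):
    dd=b-a; print(n,a.round(1),b.round(1),"ang",round(np.arctan2(dd[1],dd[0]),3),"len",np.hypot(*dd[:2]).round(1))
d(own(0,0,160))
E
```

```text
top mark [560.6 -90.9  63. ] [570.5 -98.5  63. ] ang -0.652 len 12.5
side mark [560.9 -87.5  63. ] [571.1 -95.   63. ] ang -0.633 len 12.7
side bar back edge [550.2 -74.8  63. ] [574.  -91.1  63. ] ang -0.598 len 28.9
t 12.5 pos [732.7  19.  194. ] yaw 2.9216 tz [-2.1e-03 -4.0e-04 -1.0e+00] F [-0.1 -0.1  0.1] op 57.1 gf 0.0
[559.5 -87.6 160. ] tool d cm [14.18 14.57  3.44]
```

{"fn": "servo_tool", "kwargs": {"steps": [[[2.8,2.9,0],0],[[2.8,2.9,0],0],[[2.9,2.9,0],0],[[2.9,2.9,0],0],[[2.8,3,0],0],[[0,0,0],0]], "grip": -0.264}}

```text
t: 13.1
ee_pos: [553.2, -91.1, 197.1]
tool_rot: [-0.623, 0.782, 0.0, -0.0]
force: [0.0, 0.3, -0.3]
opening: 32.4
grip_force: 0.0
```

{"fn": "servo_tool", "kwargs": {"steps": [[[0,0,1],-0.145],[[0,0,1],-0.145],[[0,0,1],-0.145],[[0,0,1],-0.145],[[0,0,1],-0.145],[[0,0,1],-0.145],[[0,0,1],-0.145],[[0,0,1],-0.145],[[0,0,0],0],[[0,0,0],0]]}}

```text
t: 14.1
ee_pos: [559.0, -88.7, 116.3]
tool_rot: [0.95, -0.312, 0.001, -0.0]
force: [-0.0, 0.9, 1.2]
opening: 32.1
grip_force: 0.0
```

```bash
python3 -c "
from h import *
d(own(0,0,90),own(0,0,53))
s=bot.snapshot('side')[:,:,::-1]; cv2.imwrite('pics/k2.png',crop(s,285,240,125,110,5))"
```

```text
t 14.1 pos [559.  -88.7 116.3] yaw -2.2059 tz [ 1.2e-03 -2.0e-04 -1.0e+00] F [-0.   0.9  1.2] op 32.1 gf 0.0
[559.5 -87.6  90. ] tool d cm [-0.02 -0.12  2.63]
[559.5 -87.6  53. ] tool d cm [-0.   0.   3.7]
```

View pics/k2.png

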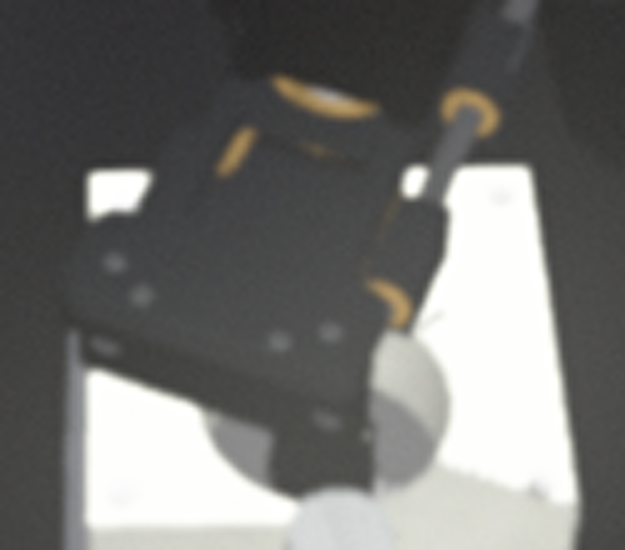

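The finger is over the well at (320,460) and clear of the rim. Descend.

{"fn": "servo_tool", "kwargs": {"steps": [[[0,-0.12,0.8],0],[[0,0,1.0],0],[[0,0,0.8],0],[[0,0,0.8],0],[[0,0,0.8],0],[[0,0,0.8],0],[[0,0,0.8],0],[[0,0,0.4],0],[[0,0,0],0],[[0,0,0],0]]}}

```text
t: 15.15
ee_pos: [559.9, -87.3, 53.5]
tool_rot: [0.951, -0.311, 0.0, -0.0]
force: [0.5, -1.2, -0.9]
opening: 32.3
grip_force: 0.0
```

```bash
python3 -c "
from h import *
d(own(0,0,53))"
```

```text
t 15.15 pos [559.9 -87.3  53.5] yaw -2.2025 tz [ 4.e-04 -1.e-04 -1.e+00] F [ 0.5 -1.2 -0.9] op 32.3 gf 0.0
[559.5 -87.6  53. ] tool d cm [-0.02  0.04  0.05]
```

{"fn": "servo_tool", "kwargs": {"steps": [[[0,0,0],0],[[0,0,0],0],[[0,0,0],0],[[0,0,0],0],[[0,0,0],0],[[0,0,0],0]], "grip": -1, "newtons": 60}}

```text
t: 15.75
ee_pos: [559.4, -87.8, 53.6]
tool_rot: [0.951, -0.31, -0.0, 0.0]
force: [-1.6, -3.9, 2.9]
opening: 11.4
grip_force: 60.0
```

```bash
cat >> h.py <<'E'
def w():
    s=bot.get_state(); M=R.from_quat(s["tool_rot"]).as_matrix()
    print("t",round(s["t"],2),"pos",s["ee_pos"].round(1),"yaw",round(np.arctan2(M[1,1],M[0,1]),4),"F",s["force"].round(1),"Tq",s["wrist_torque"].round(3),"q6eff",round(s["effort"][5],3),"op",round(s["opening"],1),"gf",round(s["grip_force"],1))
E
python3 -c "
from h import *
w()"
```

```text
t 15.75 pos [559.4 -87.8  53.6] yaw -2.2019 F [-1.6 -3.9  2.9] Tq [-0.948  0.582  0.332] q6eff -0.316 op 11.4 gf 60.0
```

{"fn": "servo_tool", "kwargs": {"steps": [[[0,0,0],0.03],[[0,0,0],0.03],[[0,0,0],0.03],[[0,0,0],0]]}}

```text
t: 16.15
ee_pos: [559.5, -87.7, 53.6]
tool_rot: [0.935, -0.354, -0.0, 0.0]
force: [-1.7, -5.2, 5.3]
opening: 11.3
grip_force: 59.9
```

```bash
python3 -c "
from h import *
w()"
```

```text
t 16.15 pos [559.5 -87.7  53.6] yaw -2.2943 F [-1.7 -5.2  5.3] Tq [-1.422  0.837  0.232] q6eff -0.348 op 11.3 gf 59.9
```

{"fn": "servo_tool", "kwargs": {"steps": [[[0,0,0],0.03],[[0,0,0],0.03],[[0,0,0],0.03],[[0,0,0],0]]}}

```text
t: 16.55
ee_pos: [559.4, -87.7, 53.6]
tool_rot: [0.918, -0.396, -0.0, 0.0]
force: [-1.6, -4.5, 4.9]
opening: 11.2
grip_force: 59.9
```

```bash
python3 -c "
from h import *
w()"
```

```text
t 16.55 pos [559.4 -87.7  53.6] yaw -2.3843 F [-1.6 -4.5  4.9] Tq [-1.433  0.87   0.316] q6eff -0.349 op 11.2 gf 59.9
```

{"fn": "servo_tool", "kwargs": {"steps": [[[0,0,0],0.03],[[0,0,0],0.03]]}}

```text
t: 16.75
ee_pos: [559.4, -87.7, 53.6]
tool_rot: [0.906, -0.423, -0.0, 0.0]
force: [-3.1, -4.4, 4.8]
opening: 11.6
grip_force: 60.0
```

```bash
python3 -c "
from h import *
w()"
```

```text
t 16.75 pos [559.4 -87.7  53.6] yaw -2.4447 F [-3.1 -4.4  4.8] Tq [-1.396  0.812  0.43 ] q6eff -0.206 op 11.6 gf 60.0
```

{"fn": "servo_tool", "kwargs": {"steps": [[[0,0,0],0.03]]}}

```text
t: 16.85
ee_pos: [559.4, -87.7, 53.6]
tool_rot: [0.9, -0.437, -0.0, 0.0]
force: [-2.4, -4.2, 4.1]
opening: 11.5
grip_force: 60.0
```

```bash
python3 -c "
from h import *
w()"
```

```text
t 16.85 pos [559.4 -87.7  53.6] yaw -2.4746 F [-2.4 -4.2  4.1] Tq [-1.373  0.865  0.385] q6eff -0.208 op 11.5 gf 60.0
```

{"fn": "servo_tool", "kwargs": {"steps": [[[0,0,0],0.0]]}}

```text
t: 16.95
ee_pos: [559.4, -87.7, 53.6]
tool_rot: [0.9, -0.437, -0.0, 0.0]
force: [-1.9, -4.4, 4.5]
opening: 11.4
grip_force: 59.9
```

```bash
python3 -c "
from h import *
w()"
```

```text
t 16.95 pos [559.4 -87.7  53.6] yaw -2.4744 F [-1.9 -4.4  4.5] Tq [-1.4    0.859  0.252] q6eff -0.349 op 11.4 gf 59.9
```

{"fn": "servo_tool", "kwargs": {"steps": [[[0,0,0],0.02],[[0,0,0],0.02],[[0,0,0],0]]}}

```text
t: 17.25
ee_pos: [559.4, -87.7, 53.6]
tool_rot: [0.891, -0.454, -0.0, 0.0]
force: [-2.5, -4.7, 4.7]
opening: 11.8
grip_force: 60.0
```

```bash
python3 -c "
from h import *
w()"
```

```text
t 17.25 pos [559.4 -87.7  53.6] yaw -2.5141 F [-2.5 -4.7  4.7] Tq [-1.36   0.855  0.281] q6eff -0.364 op 11.8 gf 60.0
```

{"fn": "servo_tool", "kwargs": {"steps": [[[0,0,0],0.02],[[0,0,0],0.02],[[0,0,0],0]]}}

```text
t: 17.55
ee_pos: [559.4, -87.7, 53.6]
tool_rot: [0.882, -0.472, -0.0, 0.0]
force: [-2.5, -3.9, 5.5]
opening: 11.8
grip_force: 60.0
```

```bash
python3 -c "
from h import *
w()"
```

```text
t 17.55 pos [559.4 -87.7  53.6] yaw -2.554 F [-2.5 -3.9  5.5] Tq [-1.358  0.765  0.32 ] q6eff -0.387 op 11.8 gf 60.0
```

{"fn": "servo_tool", "kwargs": {"steps": [[[0,0,0],0.02],[[0,0,0],0.02],[[0,0,0],0]]}}

```text
t: 17.85
ee_pos: [559.4, -87.7, 53.6]
tool_rot: [0.872, -0.49, -0.0, 0.0]
force: [-2.1, -4.9, 4.6]
opening: 11.6
grip_force: 60.0
```

```bash
python3 -c "
from h import *
w()"
```

```text
t 17.85 pos [559.4 -87.7  53.6] yaw -2.594 F [-2.1 -4.9  4.6] Tq [-1.4    0.812  0.343] q6eff -0.391 op 11.6 gf 60.0
```

{"fn": "servo_tool", "kwargs": {"steps": [[[0,0,0],0],[[0,0,0],0]]}}

```text
t: 18.05
ee_pos: [559.4, -87.7, 53.6]
tool_rot: [0.872, -0.489, -0.0, 0.0]
force: [-2.4, -4.5, 4.7]
opening: 11.6
grip_force: 60.0
```

```bash
python3 -c "
from h import *
w()"
```

```text
t 18.05 pos [559.4 -87.7  53.6] yaw -2.5938 F [-2.4 -4.5  4.7] Tq [-1.338  0.824  0.33 ] q6eff -0.33 op 11.6 gf 60.0
```

{"fn": "servo_tool", "kwargs": {"steps": [[[0,0,0],0.02],[[0,0,0],0.02],[[0,0,0],0]]}}

```text
t: 18.35
ee_pos: [559.5, -87.7, 53.6]
tool_rot: [0.862, -0.507, -0.0, 0.0]
force: [-3.0, -4.8, 5.4]
opening: 11.3
grip_force: 60.0
```

```bash
python3 -c "
from h import *
w()"
```

```text
t 18.35 pos [559.5 -87.7  53.6] yaw -2.634 F [-3.  -4.8  5.4] Tq [-1.378  0.811  0.317] q6eff -0.391 op 11.3 gf 60.0
```

{"fn": "servo_tool", "kwargs": {"steps": [[[0,0,0],0.02],[[0,0,0],0.02],[[0,0,0],0]]}}

```text
t: 18.65
ee_pos: [559.4, -87.7, 53.6]
tool_rot: [0.852, -0.524, -0.0, 0.0]
force: [-2.2, -4.9, 4.4]
opening: 11.2
grip_force: 60.0
```

```bash
python3 -c "
from h import *
w()"
```

```text
t 18.65 pos [559.4 -87.7  53.6] yaw -2.674 F [-2.2 -4.9  4.4] Tq [-1.376  0.832  0.31 ] q6eff -0.391 op 11.2 gf 60.0
```

Steady baseline of 0.391. Continuing in the same pattern.

{"fn": "servo_tool", "kwargs": {"steps": [[[0,0,0],0.02],[[0,0,0],0.02],[[0,0,0],0]]}}

```text
t: 18.95
ee_pos: [559.4, -87.7, 53.6]
tool_rot: [0.841, -0.541, -0.0, 0.0]
force: [-2.5, -4.6, 4.7]
opening: 11.5
grip_force: 60.0
```

```bash
python3 -c "
from h import *
w()"
```

```text
t 18.95 pos [559.4 -87.7  53.6] yaw -2.7139 F [-2.5 -4.6  4.7] Tq [-1.333  0.778  0.347] q6eff -0.392 op 11.5 gf 60.0
```

{"fn": "servo_tool", "kwargs": {"steps": [[[0,0,0],0.02],[[0,0,0],0.02],[[0,0,0],0]]}}

```text
t: 19.25
ee_pos: [559.4, -87.7, 53.6]
tool_rot: [0.83, -0.558, -0.0, 0.0]
force: [-3.2, -5.2, 3.9]
opening: 11.2
grip_force: 60.0
```

```bash
python3 -c "
from h import *
w()"
```

```text
t 19.25 pos [559.4 -87.7  53.6] yaw -2.754 F [-3.2 -5.2  3.9] Tq [-1.362  0.832  0.377] q6eff -0.392 op 11.2 gf 60.0
```

{"fn": "servo_tool", "kwargs": {"steps": [[[0,0,0],0.02],[[0,0,0],0.02],[[0,0,0],0]]}}

```text
t: 19.55
ee_pos: [559.4, -87.7, 53.6]
tool_rot: [0.819, -0.574, -0.0, 0.0]
force: [-2.9, -3.8, 4.4]
opening: 11.7
grip_force: 60.0
```

```bash
python3 -c "
from h import *
w()"
```

```text
t 19.55 pos [559.4 -87.7  53.6] yaw -2.794 F [-2.9 -3.8  4.4] Tq [-1.389  0.821  0.289] q6eff -0.392 op 11.7 gf 60.0
```

{"fn": "servo_tool", "kwargs": {"steps": [[[0,0,0],0.02],[[0,0,0],0.02],[[0,0,0],0]]}}

```text
t: 19.85
ee_pos: [559.5, -87.7, 53.6]
tool_rot: [0.807, -0.59, -0.0, 0.0]
force: [-2.4, -4.1, 4.0]
opening: 11.3
grip_force: 60.0
```

```bash
python3 -c "
from h import *
w()
s=bot.snapshot('side')[:,:,::-1]; cv2.imwrite('pics/s5.png',s)"
```

```text
t 19.85 pos [559.5 -87.7  53.6] yaw -2.8336 F [-2.4 -4.1  4. ] Tq [-1.318  0.83   0.41 ] q6eff -0.458 op 11.3 gf 60.0
```

{"fn": "servo_tool", "kwargs": {"steps": [[[0,0,0],0.01],[[0,0,0],0.01],[[0,0,0],0]]}}

```text
t: 20.2
ee_pos: [559.4, -87.7, 53.6]
tool_rot: [0.801, -0.598, -0.0, 0.0]
force: [-2.6, -4.5, 5.1]
opening: 11.7
grip_force: 60.0
```

```bash
python3 -c "
from h import *
w()"
```

```text
t 20.2 pos [559.4 -87.7  53.6] yaw -2.8533 F [-2.6 -4.5  5.1] Tq [-1.33   0.786  0.461] q6eff -0.489 op 11.7 gf 60.0
```

{"fn": "servo_tool", "kwargs": {"steps": [[[0,0,0],0.01],[[0,0,0],0.01],[[0,0,0],0]]}}

```text
t: 20.5
ee_pos: [559.5, -87.7, 53.6]
tool_rot: [0.795, -0.606, -0.0, 0.0]
force: [-1.9, -3.9, 5.0]
opening: 11.6
grip_force: 60.0
```

```bash
python3 -c "
from h import *
w()"
```

```text
t 20.5 pos [559.5 -87.7  53.6] yaw -2.8733 F [-1.9 -3.9  5. ] Tq [-1.294  0.777  0.441] q6eff -0.481 op 11.6 gf 60.0
```

{"fn": "servo_tool", "kwargs": {"steps": [[[0,0,0],0.01],[[0,0,0],0.01],[[0,0,0],0]]}}

```text
t: 20.8
ee_pos: [559.5, -87.7, 53.6]
tool_rot: [0.789, -0.614, -0.0, 0.0]
force: [-1.7, -4.0, 5.0]
opening: 11.6
grip_force: 60.0
```

```bash
python3 -c "
from h import *
w()"
```

```text
t 20.8 pos [559.5 -87.7  53.6] yaw -2.8932 F [-1.7 -4.   5. ] Tq [-1.248  0.843  0.489] q6eff -0.511 op 11.6 gf 60.0
```

```bash
python3 - <<'E'
from h import *
s=bot.snapshot('side')[:,:,::-1]; cv2.imwrite('pics/s6.png',s)
print(proj("side",[own(0,-65,z) for z in (15,50,76,100)]).round(1).tolist(), proj("side",[own(0,-70,76)]).round(1).tolist())
u,v=proj("side",[own(0,-65,78)])[0].round().astype(int)
a=cv2.imread("pics/s3.png"); T=a[v-10:v+18,u-16:u+17]
for n in ("s3","s5","s6"):
    b=cv2.imread(f"pics/{n}.png")[v-25:v+40,u-30:u+31]
    m=cv2.matchTemplate(b,T,cv2.TM_CCOEFF_NORMED);_,mx,_,(x,y)=cv2.minMaxLoc(m)
    sub=lambda l,c,r:(l-r)/(2*(l-2*c+r))
    print(n,round(mx,3),round(x-14+sub(m[y,x-1],mx,m[y,x+1]),2),round(y-15+sub(m[y-1,x],mx,m[y+1,x]),2))
out=np.vstack([np.hstack([crop(cv2.imread(f"pics/{n}.png"),300,300,100,75,4) for n in ("s3","s5")]),np.hstack([crop(s,300,300,100,75,4)]*2)])
cv2.imwrite("pics/v1.png",out)
E
```

```text
[[350.5, 378.8], [351.5, 366.4], [352.2, 356.7], [353.0, 347.1]] [[352.4, 359.7]]
s3 1.0 -0.0 -0.01
s5 0.915 -0.59 1.79
s6 0.905 -0.1 2.23
```

View pics/v1.png

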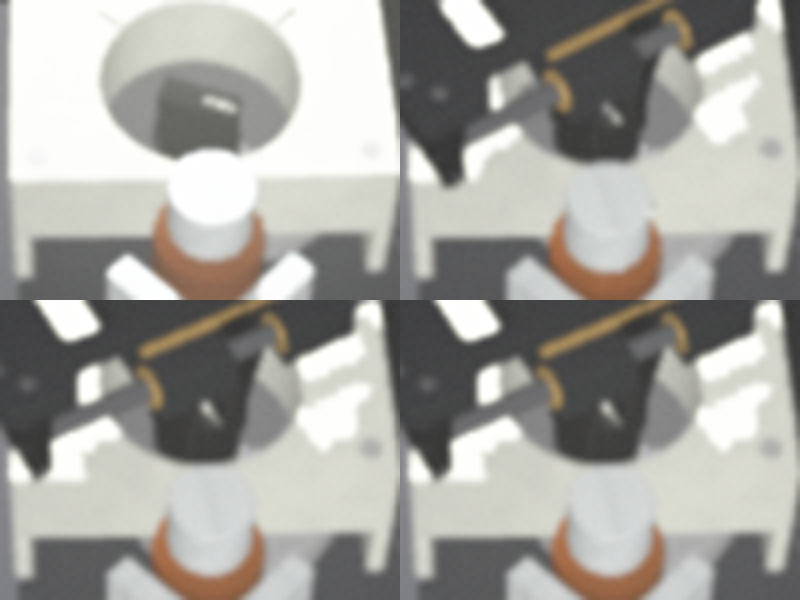

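The cell has slid about 3.5 mm toward the V-block: in the side crop the cap edge moved down about 2.2 px and is centred again. It is just about home, so I continue in fine steps.

{"fn": "servo_tool", "kwargs": {"steps": [[[0,0,0],0.01],[[0,0,0],0.01],[[0,0,0],0]]}}

```text
t: 21.15
ee_pos: [559.5, -87.7, 53.6]
tool_rot: [0.783, -0.622, -0.0, 0.0]
force: [-2.8, -3.5, 4.4]
opening: 11.8
grip_force: 60.0
```

```bash
python3 -c "
from h import *
w()"
```

```text
t 21.15 pos [559.5 -87.7  53.6] yaw -2.913 F [-2.8 -3.5  4.4] Tq [-1.321  0.838  0.561] q6eff -0.534 op 11.8 gf 60.0
```

{"fn": "servo_tool", "kwargs": {"steps": [[[0,0,0],0.01],[[0,0,0],0.01],[[0,0,0],0]]}}

```text
t: 21.45
ee_pos: [559.5, -87.6, 53.6]
tool_rot: [0.777, -0.63, -0.0, 0.0]
force: [-1.8, -3.8, 4.8]
opening: 11.6
grip_force: 60.0
```

```bash
python3 -c "
from h import *
w()"
```

```text
t 21.45 pos [559.5 -87.6  53.6] yaw -2.933 F [-1.8 -3.8  4.8] Tq [-1.294  0.854  0.506] q6eff -0.542 op 11.6 gf 60.0
```

{"fn": "servo_tool", "kwargs": {"steps": [[[0,0,0],0.02],[[0,0,0],0]]}}

```text
t: 21.65
ee_pos: [559.5, -87.7, 53.6]
tool_rot: [0.77, -0.637, -0.0, 0.0]
force: [-2.1, -5.3, 5.0]
opening: 11.6
grip_force: 60.1
```

```bash
python3 -c "
from h import *
w()"
```

```text
t 21.65 pos [559.5 -87.7  53.6] yaw -2.9531 F [-2.1 -5.3  5. ] Tq [-1.312  0.831  0.497] q6eff -0.601 op 11.6 gf 60.1
```

{"fn": "servo_tool", "kwargs": {"steps": [[[0,0,0],0],[[0,0,0],0]]}}

```text
t: 21.85
ee_pos: [559.5, -87.6, 53.6]
tool_rot: [0.771, -0.637, -0.0, 0.0]
force: [-2.0, -4.9, 5.2]
opening: 11.6
grip_force: 60.1
```

```bash
python3 -c "
from h import *
w()"
```

```text
t 21.85 pos [559.5 -87.6  53.6] yaw -2.9529 F [-2.  -4.9  5.2] Tq [-1.297  0.829  0.48 ] q6eff -0.54 op 11.6 gf 60.1
```

{"fn": "servo_tool", "kwargs": {"steps": [[[0,0,0],0.01],[[0,0,0],0.01],[[0,0,0],0]]}}

```text
t: 22.15
ee_pos: [559.5, -87.6, 53.6]
tool_rot: [0.764, -0.645, -0.0, 0.0]
force: [-2.2, -3.4, 4.8]
opening: 11.7
grip_force: 60.1
```

```bash
python3 -c "
from h import *
w()"
```

```text
t 22.15 pos [559.5 -87.6  53.6] yaw -2.9726 F [-2.2 -3.4  4.8] Tq [-1.319  0.878  0.684] q6eff -0.645 op 11.7 gf 60.1
```

The torque is now about 0.25 N m over baseline, roughly 15 N on the cell, so I let go and back out.

{"fn": "servo_tool", "kwargs": {"steps": [[[0,0,0],0],[[0,0,0],0],[[0,0,0],0],[[0,0,0],0],[[0,0,0],0]], "grip": -0.28}}

```text
t: 22.65
ee_pos: [559.8, -87.1, 53.2]
tool_rot: [0.764, -0.645, -0.0, -0.0]
force: [-0.5, 1.3, -0.1]
opening: 30.7
grip_force: 0.0
```

{"fn": "servo_tool", "kwargs": {"steps": [[[0,0,-0.5],0],[[0,0,-1],0],[[0,0,-2],0],[[0,0,-3],0],[[0,0,-4],0],[[0,0,-4],0],[[-2,-2,0],0],[[-4,-3,0],0],[[-4,-3,0],0],[[-4,-3,0],0],[[0,0,0],0],[[0,0,0],0]]}}

```text
t: 23.85
ee_pos: [644.6, 70.3, 198.6]
tool_rot: [0.765, -0.644, -0.0, 0.0]
force: [-0.6, -0.2, -0.7]
opening: 31.1
grip_force: 0.0
```

```bash
python3 - <<'E'
from h import *
w()
t=bot.snapshot("top")[:,:,::-1];s=bot.snapshot("side")[:,:,::-1]
out=np.hstack([crop(t,345,200,133,150,3),crop(s,280,265,133,150,3)])
cv2.imwrite("pics/end.png",out)
E
```

```text
t 23.85 pos [644.6  70.3 198.6] yaw -2.9708 F [-0.6 -0.2 -0.7] Tq [0.001 0.11  0.024] q6eff -0.007 op 31.1 gf 0.0
```

View pics/end.png

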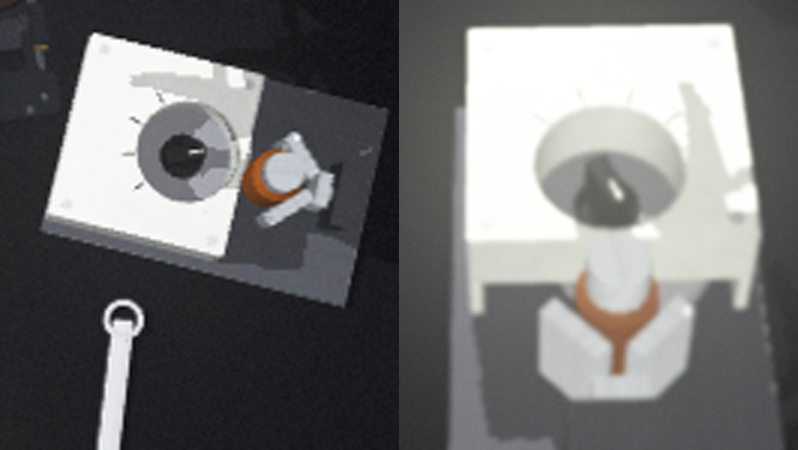

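The cell stands upright and centred in the V, with its cap at (285,175) in the top crop and (618,270) in the side crop. The knob is turned and free, and the gripper is clear, so I hand the job in.

```bash
python3 -c "
from station import bot
print(bot.finish_job())"
```

```text
the job is handed in; nothing more can be done
None
```

The tall amber cell stands upright in the V-block, clamped at an estimated 15 N (from knob torque about 0.25 N m over friction), with the knob released and the gripper clear; the job was handed in at about 24 s, and no verdict came back.

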